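Start and close the twist plug of a sample canister on a light table

ROBOT

A 6-joint arm with a two-finger parallel gripper is mounted at the origin on the work surface. World frame = base frame: x ahead of the robot, y to its left, z up, the work surface at z = 0. Lengths are in m, angles in degrees, forces in N, time in s.
With the tool pointing down it reaches from about 0.35 to 0.875 m from the base axis. Payload 15.5 kg.
Tool frame: the origin (TCP) lies midway between the tips of the shut fingers; the grasp point (between the pads) lies 19 mm behind it (pinch_z is the z of the grasp point in the tool frame, in m); z points along the fingers, y is the line along which they close (so a half turn about z gives the same grasp; the last joint's range is limited). The gripper opens to 85 mm and grips with 20 to 120 N. Pads are 22 mm wide; open, the fingers measure 114 mm over their backs; the gripper's body (76 mm by 85 mm) begins 54 mm behind the grasp point. The pads swing forward as they close: fully open they stand 13 mm farther back than shut.
Start: joints at [68.955, 28.281, 77.091, -0, 74.628, -5.472], TCP at [0.168, 0.602, 0.231] pointing down, gripper open.
Joint ranges: [-166.48, 166.48], [-47.26, 123.95], [12.59, 153.08], [-70.14, 250.14], [6.76, 159.57], [-176.63, 176.63]. Speed limits (degrees/s): [108.29, 108.29, 147.25, 172.46, 172.46, 172.46].

INTERFACE

Orientations are given as [roll, pitch, yaw] about the fixed x, y, z axes, in that order (R = Rz(yaw) Ry(pitch) Rx(roll)).
In Python, from plant import get_state, get_image, camera_params, close_job, pinch_z gives the robot as it stands. The module is installed in compiled form; this text tells all that it offers.
- The arm moves only by the shell command python3 -m creep 'ROWS' [FORCE]. ROWS is JSON, a list of rows, each an object with "dp": the shift along the tool's x, y, z in cm, a list of three; "rot": the turn, a rotation vector about the tool's x, y, z in rad, a list of three; "grip": the closure, from 0 (fully open) to 1 (shut). A call has 1 to 12 rows; each row is the pose to reach, as a shift and turn from the pose commanded when the call began, along the tool's axes at that moment; what a row does not reach only later rows make up. A row lasts 1/8 s, in which the tool goes at most 62.5 mm and 10.7 degrees, less where a joint would pass 70% of its speed; a pose out of reach is approached as far as the arm can. A call with a gripper value outside its range is refused whole. The fingers move at their own pace and stop on an object; FORCE is the grip in N (left out, the last holds). Time passes only in rows, so rows that repeat a pose let the fingers close. It gives the time, the measured TCP pose, the force, the opening and the grip force at its end, in the units of the state.
- get_state(): the state, without advancing time (a new reading comes with each control period).
- get_image(name): name is "side" or "top" or "wrist"; returns (picture, depth): 420x560x3 uint8, blue, green, red; 420x560 float32, m along the optical axis (not along the pixel's ray), 0 where there is no reading.
- camera_params(name): a dict with "fx", "fy", "cx", "cy" (pixels), "distortion" ([k1, k2, p1, p2, k3] as OpenCV has them; the pictures are not rectified), "camera_from_world" (4x4, takes a point from world to camera coordinates). Camera axes: x right, y down, z forward; pixel columns grow to the right and rows downward; lengths in m; the calibration is good to about 2 mm. A picture is of the moment at which its call begins: read the wrist's pose just before it. camera_params takes no time and is no camera call; for the wrist camera it gives the pose at the moment of the call.
- close_job(): hands the job in; it is judged then, once.
The state is a dict: "time": time; "joints": joint angles; "qvel": joint speeds; "joint_efforts": joint torques, N m; "tool_pos": TCP position; "eef_rot": TCP orientation; "force": force on the tool from outside, world axes, zero at the start; "torque": the same for the moment, N m; "gripper_width": opening from 0.0 (shut) to 1.0 (fully open); "grasp_force": force on a finger pad.
Only numpy, scipy, OpenCV 4.12 (cv2) and the standard library are available. Lean on these libraries where they do the work, as an engineer would, in place of code of your own. Each camera call takes 0.05 s, during which the arm holds its last target. There are 200 camera calls.

TASK

One of the two sample canisters is still open: its plug stands high, with the two ears riding on top of the rim, past the gaps. Without lifting it out, turn that plug back (anticlockwise seen from above) until its ears drop into the two gaps, then screw it in clockwise, letting it sink, until it is fully home against its stop, and let go. Leave the other canister, already closed, alone.

Things in the scene. Friction and masses are not known exactly. Their poses are not given: they have to be found in the camera images.
- plug_grip (a point): Grip point of the loose plug: steel, 53 mm across, 0.4 kg, with a black bar on its flat top, 46 mm long (x), 12 wide (y, close fingers across), 34 tall. Point on the axis, in the bar, 22 mm above the flat top, 12 below the bar's top; z up. Two ears, 10 wide, 6 thick, stick out along +x and -x to 38 mm from the axis, undersides 46 mm below the point. Half a turn looks the same.
- canister_mouth (a point): Centre of the open canister's mouth, level with its rim top, z up. The rim is a lip reaching in to 28.5 mm from the axis (2 mm play round the plug); two gaps, about 40 degrees wide, centred on +x and -x, pass the ears when the bar is within 10 degrees of x. At the start the ears rest on the rim 38 to 58 degrees clockwise of the gaps, grip point 46 mm above this point.
- canister: Open aluminium canister, fixed, 92 mm across, 100 tall, foot 108 across; origin under its centre, axes as its mouth. In the gaps the plug sinks 15 mm (grip point 31 above rim). Then clockwise the ears run under the lip, down a ramp sinking 5 mm, with 3 mm vertical play, to a hard stop 62 degrees from the gaps: home, grip point 26 above rim. No spring; the plug sinks only by its weight or your hand.
- closed_mouth (a point): Centre of the rim, 100 mm up, of the other canister: same make and size, also fixed, its plug already fully home (the top of its bar 38 mm above the rim; on the open one it starts 58 mm above). Leave it alone.
Not all that is in view belongs to the job. Leave any green or red look-alike of the part that bears plug_grip alone.

How it is judged:
By the outcome, as a careful person would: the job done as asked, in the order asked, and still so for the second after the job is handed in, with the robot touching nothing.
It also fails if it takes over 35 s, if anything falls off the work surface, if the arm or the gripper's body presses on something with over 40 N, if the wrist force passes 120 N, or if a joint passes its speed limit or range.

## Working session

There is one attempt and no reset: what is moved stays moved. The work goes in short steps, Python scripts to look and compute and a shell command to move; the robot and the scene stay as the last step left them, time stands still between calls to the robot, and variables do not carry over. Pictures are saved under pics/ and viewed, at most 10 in all, crops included, and the job is handed in when it is done.

```bash
mkdir -p pics; python3 - <<'E'
from plant import *
import cv2,numpy as np
print(get_state(),pinch_z)
for n in("top","side"):
    im,d=get_image(n); cv2.imwrite(f"pics/{n}0.png",im); np.save(f"pics/{n}0.npy",d)
E
```

```text
{'time': 0.0, 'joints': array([ 6.89557581e+01,  2.83155327e+01,  7.71275557e+01,  5.60831606e-04,
        7.46280703e+01, -5.47394212e+00]), 'qvel': array([-0.0734362 , -0.10673237,  0.02940662, -0.00463988,  0.00917029,
       -0.00982476]), 'joint_efforts': array([-1.19136268e-03, -8.82165456e+01, -3.83864737e+01,  1.98193334e-05,
        9.85992956e-03,  2.70123610e-05]), 'tool_pos': array([0.16764948, 0.60172037, 0.23069071]), 'eef_rot': array([-1.79929217e+02, -7.32615985e-03,  1.64429547e+02]), 'force': array([0.92736125, 0.04505114, 0.55524468]), 'torque': array([-0.03617657,  0.02143618,  0.02918714]), 'grasp_force': 0.0, 'gripper_width': 1.0026839677509511} -0.0187
```

View pics/top0.png

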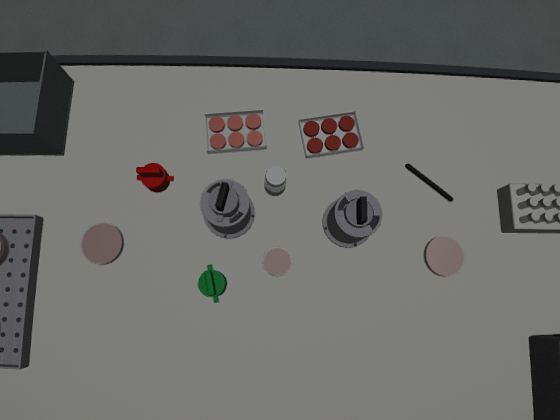

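View pics/side0.png

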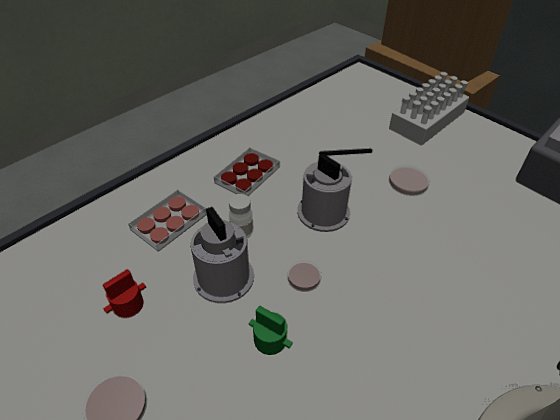

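The left canister in top (about 228,208; side 220,255) looks open: its plug stands high with ears on the rim. The one at top (352,218) looks closed. I'll enlarge and measure.

```bash
cat > h.py <<'E'
from plant import *
import cv2,numpy as np
def world(n,uv,depth,P=None):
    P=P or camera_params(n); uv=np.float64(uv).reshape(-1,1,2)
    K=np.array([[P["fx"],0,P["cx"]],[0,P["fy"],P["cy"]],[0,0,1]])
    n_=cv2.undistortPoints(uv,K,np.array(P["distortion"]))[:,0]
    z=np.float64(depth).reshape(-1,1); c=np.hstack([n_*z,z,np.ones_like(z)])
    return (c@np.linalg.inv(P["camera_from_world"]).T)[:,:3]
def cloud(n,d,u0,u1,v0,v1,P=None):
    v,u=np.mgrid[v0:v1,u0:u1]; return world(n,np.c_[u.ravel(),v.ravel()],d[v0:v1,u0:u1].ravel(),P).reshape(v1-v0,u1-u0,3)
E
python3 - <<'E'
from h import *
im=cv2.imread("pics/top0.png"); s=cv2.imread("pics/side0.png")
a=cv2.resize(im[170:245,190:265],(400,400),interpolation=cv2.INTER_CUBIC)
b=cv2.resize(s[200:300,180:280],(400,400),interpolation=cv2.INTER_CUBIC)
cv2.imwrite("pics/crop0.png",cv2.convertScaleAbs(np.hstack([a,b]),alpha=1.6))
d=np.load("pics/top0.npy")
for nm,(u0,u1,v0,v1) in dict(open=(190,265,170,245),closed=(315,390,180,250)).items():
    c=cloud("top",d,u0,u1,v0,v1); z=c[...,2]
    print(nm,np.histogram(z,bins=np.arange(0,.18,.01))[0])
    for lo,hi in((.093,.106),(.106,.118),(.118,.13),(.13,.145),(.145,.17)):
        m=(z>lo)&(z<hi)
        if m.sum()>4:
            p=c[m]; q=p[:,:2]-p[:,:2].mean(0); _,sv,vt=np.linalg.svd(q,full_matrices=False)
            print(lo,m.sum(),p.mean(0).round(4),np.median(p[:,2]).round(4),"rect",cv2.minAreaRect(np.float32(p[:,:2]*1000)),"axis",np.degrees(np.arctan2(vt[0,1],vt[0,0])).round(1))
E
```

```text
open [1761   35   41   32   40   34   42   42  149  709  307   35  432   28
   29  194    4]
0.093 947 [0.5816 0.1048 0.0993] 0.0992 rect ((585.2069702148438, 105.71214294433594), (89.96082305908203, 89.25528717041016), 1.2100775241851807) axis -61.3
0.106 61 [0.5682 0.1011 0.1104] 0.1093 rect ((580.863037109375, 98.4691162109375), (35.525367736816406, 71.68567657470703), 61.51383590698242) axis 153.8
0.118 437 [0.5832 0.1035 0.1237] 0.1236 rect ((584.5590209960938, 105.97366333007812), (49.80814743041992, 52.479312896728516), 0.2164023369550705) axis -100.1
0.13 42 [0.5797 0.102  0.1378] 0.138 rect ((582.6317138671875, 100.38341522216797), (9.450546264648438, 45.4375), 64.2027359008789) axis 161.3
0.145 213 [0.5842 0.1049 0.1565] 0.1573 rect ((585.1671752929688, 105.48800659179688), (12.406025886535645, 45.58217239379883), 76.83290100097656) axis 166.5
closed [1559   44   45   51   42   53   58   55  213  721  683   40   44  178
    3    0    0]
0.093 1352 [ 0.566  -0.1433  0.1003] 0.0999 rect ((568.3331298828125, -145.51126098632812), (90.75749206542969, 91.27140808105469), 26.094423294067383) axis 138.3
0.106 47 [ 0.5655 -0.1406  0.1111] 0.1128 rect ((564.2399291992188, -144.03440856933594), (38.91559600830078, 33.801551818847656), 50.71304702758789) axis -170.9
0.118 54 [ 0.5655 -0.1404  0.1244] 0.1251 rect ((566.6220092773438, -140.1355438232422), (44.29059600830078, 9.307660102844238), 11.037089347839355) axis -177.9
0.13 181 [ 0.5678 -0.1448  0.1373] 0.1375 rect ((568.1993408203125, -145.09701538085938), (11.689481735229492, 45.827606201171875), 87.20297241210938) axis 177.7
```

View pics/crop0.png

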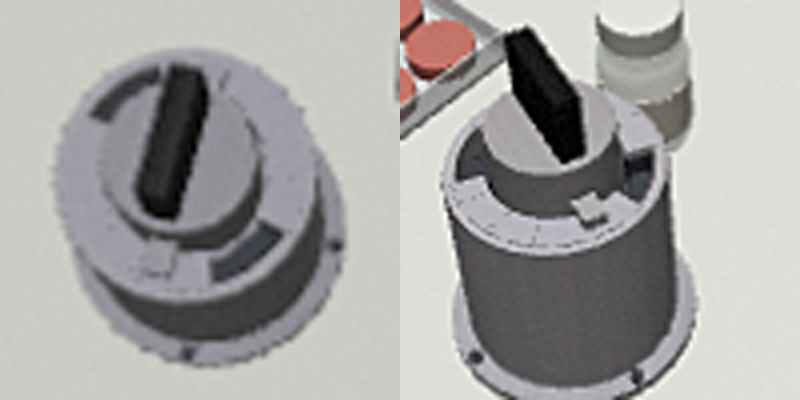

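Crop confirms: left canister's ears are on the rim (ear at crop 160,255), and the gaps are dark slots at crop (125,95) and (248,252), anticlockwise of the bar. Next, the exact gap angle.

```bash
python3 - <<'E'
from h import *
for n in("top","side"):
    P=camera_params(n); im=cv2.imread(f"pics/{n}0.png"); g=cv2.cvtColor(im,cv2.COLOR_BGR2GRAY)
    K=np.array([[P["fx"],0,P["cx"]],[0,P["fy"],P["cy"]],[0,0,1]]); T=P["camera_from_world"]
    rv=cv2.Rodrigues(T[:3,:3])[0]
    for r in(.034,.037):
        a=np.arange(0,360,4); t=np.radians(a)
        X=np.c_[.585+r*np.cos(t),.1055+r*np.sin(t),0*t+.1]
        uv=cv2.projectPoints(X,rv,T[:3,3],K,np.array(P["distortion"]))[0][:,0].astype(np.float32)
        b=cv2.remap(g,uv[:,0].reshape(1,-1),uv[:,1].reshape(1,-1),cv2.INTER_LINEAR)[0]
        print(n,r,' '.join(f"{x}:{y}" for x,y in zip(a,b) if y<85))
    print("cam",np.linalg.inv(T)[:3,3].round(2))
E
```

```text
top 0.034 0:27 4:24 8:20 12:36 16:51 20:52 24:66 28:57 32:47 36:55 40:55 44:48 48:42 52:37 56:46 176:82 196:82 200:47 204:49 208:48 212:46 216:43 220:42 224:42 228:44 232:44 236:34 240:70 340:77 348:61 352:17 356:27
top 0.037 0:31 4:27 8:24 12:64 16:40 20:36 24:36 28:38 32:37 36:36 40:37 44:37 48:36 52:36 56:37 60:83 164:73 168:76 172:79 196:71 200:41 204:40 208:41 212:41 216:42 220:41 224:41 228:41 232:40 236:32 240:63 352:55 356:34
cam [0.42 0.03 0.8 ]
side 0.034 24:63 28:41 32:42 36:35 40:40 44:43 48:41 52:37 160:47 164:49 168:47 172:50 196:71 200:39 204:43 208:45 212:44 216:46 220:46 224:17 228:14 232:15 236:33 240:56 304:84 308:12 312:5 316:8 320:8 324:11 328:3 332:4 336:1 340:3 344:36
side 0.037 20:53 24:44 28:46 32:45 36:43 40:41 44:43 48:42 52:40 56:77 196:72 200:40 204:45 208:43 212:46 216:46 220:39 224:29 228:29 232:28 236:30 240:53 308:37 312:2 316:12 320:16 324:18 328:5 332:3 336:3 340:1 344:29
cam [0.19 0.37 0.64]
```

```bash
R='{"dp":[-53.5,-36.6,0],"rot":[0,0,-0.042],"grip":0.0}'; python3 -m creep '[{"dp":[-53.5,-36.6,0],"rot":[0,0,-0.042],"grip":0},{"dp":[-53.5,-36.6,0],"rot":[0,0,-0.042],"grip":0},{"dp":[-53.5,-36.6,0],"rot":[0,0,-0.042],"grip":0},{"dp":[-53.5,-36.6,0],"rot":[0,0,-0.042],"grip":0},{"dp":[-53.5,-36.6,0],"rot":[0,0,-0.042],"grip":0},{"dp":[-53.5,-36.6,0],"rot":[0,0,-0.042],"grip":0},{"dp":[-53.5,-36.6,0],"rot":[0,0,-0.042],"grip":0},{"dp":[-53.5,-36.6,0],"rot":[0,0,-0.042],"grip":0},{"dp":[-53.5,-36.6,0],"rot":[0,0,-0.042],"grip":0},{"dp":[-53.5,-36.6,0],"rot":[0,0,-0.042],"grip":0},{"dp":[-53.5,-36.6,0],"rot":[0,0,-0.042],"grip":0},{"dp":[-53.5,-36.6,0],"rot":[0,0,-0.042],"grip":0}]' 40
python3 - <<'E'
from h import *
s=get_state();print(s["time"],s["tool_pos"],s["eef_rot"],s["joints"])
P=camera_params("wrist");im,d=get_image("wrist");cv2.imwrite("pics/w1.png",im);np.save("pics/w1.npy",d)
c=cloud("wrist",d,0,560,0,420,P).reshape(-1,3);c=c[(d.ravel()>0)&(np.hypot(c[:,0]-.585,c[:,1]-.1055)<.06)]
for lo,hi in((.096,.104),(.12,.128),(.15,.165)):
    p=c[(c[:,2]>lo)&(c[:,2]<hi)]
    if len(p)>9: print(lo,len(p),p.mean(0).round(4),cv2.minAreaRect(np.float32(p[:,:2]*1000)))
np.save("pics/w1P.npy",P,allow_pickle=True)
E
```

```text
time: 1.6
tool_pos: [0.5853, 0.1049, 0.2308]
eef_rot: [-180.0, -0.0, 166.7]
force: [-0.6, -0.2, 0.8]
gripper_width: 0.996
grasp_force: 0.0
1.6 [0.58527804 0.10487811 0.2307777 ] [-1.79988676e+02 -3.96759293e-02  1.66719994e+02] [ 4.40577657e+00  2.58645242e+01  8.15499175e+01  1.32538764e-03
  7.26267992e+01 -7.23146177e+01]
0.096 4368 [0.5794 0.1074 0.0995] ((585.4719848632812, 104.99655151367188), (90.41766357421875, 90.39463806152344), 75.2407455444336)
0.12 2699 [0.5841 0.105  0.1239] ((585.06103515625, 105.01850891113281), (51.878543853759766, 50.9760627746582), 77.20543670654297)
0.15 1267 [0.5842 0.105  0.1575] ((585.7763061523438, 104.79462432861328), (11.68107795715332, 46.03246307373047), 76.55595397949219)
```

View pics/w1.png

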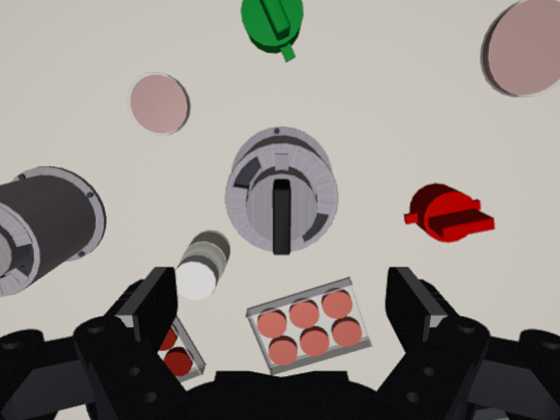

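The wrist view shows the plug bar at (281,215), aligned with the tool. The gaps are at (247,172) and (317,225), and the white bottle is at (200,275), so I'm checking its clearance.

```bash
python3 - <<'E'
from h import *
P=np.load("pics/w1P.npy",allow_pickle=True).item();d=np.load("pics/w1.npy")
c=cloud("wrist",d,150,235,225,300,P).reshape(-1,3)
for a in (.02,.05,.07):
  p=c[(c[:,2]>a)&(np.hypot(c[:,0]-.585,c[:,1]-.105)>.056)&(c[:,2]<.12)]
  print(a,len(p),p.min(0) if len(p) else 0,p.max(0) if len(p) else 0)
E
python3 -m creep '[{"dp":[0,0,5],"rot":[0,0,0],"grip":0},{"dp":[0,0,10],"rot":[0,0,0],"grip":0},{"dp":[0,0,10],"rot":[0,0,0],"grip":0},{"dp":[0,0,10],"rot":[0,0,0],"grip":0},{"dp":[0,0,10],"rot":[0,0,0],"grip":1},{"dp":[0,0,10],"rot":[0,0,0],"grip":1},{"dp":[0,0,10],"rot":[0,0,0],"grip":1},{"dp":[0,0,10],"rot":[0,0,0],"grip":1},{"dp":[0,0,10],"rot":[0,0,0],"grip":1},{"dp":[0,0,10],"rot":[0,0,0],"grip":1},{"dp":[0,0,10],"rot":[0,0,0],"grip":1},{"dp":[0,0,10],"rot":[0,0,0],"grip":1}]' 40
```

```text
0.02 2598 [ 0.62228994 -0.00891816  0.02001395] [0.66435103 0.03219518 0.08725708]
0.05 2078 [ 0.62300751 -0.00891816  0.0500215 ] [0.66435103 0.03146702 0.08725708]
0.07 1553 [ 0.62484646 -0.00886784  0.07002713] [0.66435103 0.02859553 0.08725708]
time: 3.15
tool_pos: [0.5849, 0.1055, 0.1316]
eef_rot: [-180.0, 0.0, 166.8]
force: [-1.4, -2.9, 6.0]
gripper_width: 0.132
grasp_force: 40.2
```

```bash
python3 -m creep '[{"dp":[0,0,0],"rot":[0,0,-0.12],"grip":1},{"dp":[0,0,0],"rot":[0,0,-0.24],"grip":1},{"dp":[0,0,0],"rot":[0,0,-0.36],"grip":1},{"dp":[0,0,0],"rot":[0,0,-0.48],"grip":1},{"dp":[0,0,0],"rot":[0,0,-0.6],"grip":1},{"dp":[0,0,0],"rot":[0,0,-0.72],"grip":1},{"dp":[0,0,0],"rot":[0,0,-0.82],"grip":1},{"dp":[0,0,0],"rot":[0,0,-0.9],"grip":1},{"dp":[0,0,0],"rot":[0,0,-0.9],"grip":1},{"dp":[0,0,0],"rot":[0,0,-0.9],"grip":1}]' 50
python3 - <<'E'
from h import *
s=get_state();print(s["joints"].round(1),s["torque"].round(2),s["eef_rot"])
E
```

```text
time: 4.4
tool_pos: [0.5848, 0.1058, 0.1311]
eef_rot: [180.0, -0.0, -141.7]
force: [0.1, 0.2, -2.6]
gripper_width: 0.134
grasp_force: 49.0
[   4.5   32.2   87.9    0.    59.9 -123.8] [-0.01 -0.01  0.  ] [ 1.79988895e+02 -1.63621309e-02 -1.41711932e+02]
```

```bash
python3 -m creep '[{"dp":[0,0,0.15],"rot":[0,0,0],"grip":1},{"dp":[0,0,0.3],"rot":[0,0,0],"grip":1},{"dp":[0,0,0.4],"rot":[0,0,0],"grip":1},{"dp":[0,0,0.4],"rot":[0,0,0],"grip":1}]'
```

```text
time: 4.9
tool_pos: [0.5848, 0.1059, 0.1271]
eef_rot: [180.0, -0.0, -141.6]
force: [-0.1, 0.5, -2.3]
gripper_width: 0.134
grasp_force: 49.0
```

```bash
python3 -m creep '[{"dp":[0,0,0.25],"rot":[0,0,0],"grip":1},{"dp":[0,0,0.5],"rot":[0,0,0],"grip":1},{"dp":[0,0,0.75],"rot":[0,0,0],"grip":1},{"dp":[0,0,0.95],"rot":[0,0,0],"grip":1},{"dp":[0,0,1.1],"rot":[0,0,0],"grip":1},{"dp":[0,0,1.1],"rot":[0,0,0],"grip":1}]'
```

```text
time: 5.65
tool_pos: [0.5849, 0.1059, 0.1166]
eef_rot: [-180.0, 0.0, -141.6]
force: [-1.9, -0.3, 4.2]
gripper_width: 0.131
grasp_force: 49.9
```

```bash
python3 -m creep '[{"dp":[0,0,0],"rot":[0,0,0.1],"grip":1},{"dp":[0,0,0.05],"rot":[0,0,0.2],"grip":1},{"dp":[0,0,0.1],"rot":[0,0,0.3],"grip":1},{"dp":[0,0,0.15],"rot":[0,0,0.4],"grip":1},{"dp":[0,0,0.2],"rot":[0,0,0.5],"grip":1},{"dp":[0,0,0.2],"rot":[0,0,0.5],"grip":1}]' 60
python3 - <<'E'
from h import *
s=get_state();print(s["torque"].round(2))
E
```

```text
time: 6.4
tool_pos: [0.5857, 0.1064, 0.1157]
eef_rot: [180.0, 0.2, -170.3]
force: [-3.0, 2.7, 17.0]
gripper_width: 0.127
grasp_force: 61.3
[ 0.66  0.35 -0.11]
```

```bash
python3 -m creep '[{"dp":[0,0,0],"rot":[0,0,0.08],"grip":1},{"dp":[0,0,0.0],"rot":[0,0,0.16],"grip":1},{"dp":[0,0,0.05],"rot":[0,0,0.24],"grip":1},{"dp":[0,0,0.12],"rot":[0,0,0.32],"grip":1},{"dp":[0,0,0.18],"rot":[0,0,0.4],"grip":1},{"dp":[0,0,0.18],"rot":[0,0,0.4],"grip":1}]' 70
python3 - <<'E'
from h import *
s=get_state();print(s["torque"].round(2))
E
```

```text
time: 7.15
tool_pos: [0.5853, 0.1058, 0.1128]
eef_rot: [180.0, 0.1, 166.9]
force: [0.9, -0.7, 1.8]
gripper_width: 0.127
grasp_force: 68.5
[-0.19 -0.23 -0.13]
```

```bash
python3 -m creep '[{"dp":[0,0,0.08],"rot":[0,0,0.07],"grip":1},{"dp":[0,0,0.16],"rot":[0,0,0.14],"grip":1},{"dp":[0,0,0.22],"rot":[0,0,0.18],"grip":1},{"dp":[0,0,0.22],"rot":[0,0,0.2],"grip":1},{"dp":[0,0,0.22],"rot":[0,0,0.22],"grip":1},{"dp":[0,0,0.22],"rot":[0,0,0.22],"grip":1}]' 70
python3 - <<'E'
from h import *
s=get_state();print(s["torque"].round(2),s["joints"].round(1))
E
```

```text
time: 7.9
tool_pos: [0.5855, 0.1055, 0.1116]
eef_rot: [180.0, 0.1, 154.4]
force: [-3.3, -4.2, 20.2]
gripper_width: 0.126
grasp_force: 71.8
[-0.71  0.74  0.82] [  4.5  33.7  88.9  -0.1  57.3 -59.9]
```

```bash
python3 -m creep '[{"dp":[0,0,0],"rot":[0,0,0.03],"grip":1},{"dp":[0,0,0],"rot":[0,0,0.05],"grip":1},{"dp":[0,0,0],"rot":[0,0,0.05],"grip":1}]' 70
python3 - <<'E'
from h import *
s=get_state();print(s["torque"].round(2),s["joints"].round(1))
E
```

```text
time: 8.28
tool_pos: [0.5855, 0.1055, 0.1116]
eef_rot: [180.0, 0.1, 151.6]
force: [-5.2, -3.5, 20.1]
gripper_width: 0.127
grasp_force: 89.7
[-0.73  0.78  1.9 ] [  4.5  33.7  88.9  -0.1  57.3 -57. ]
```

At the stop: the torque rises, and z is 19.7 mm below the start. Relax, release and retreat.

```bash
python3 -m creep '[{"dp":[0,0,-0.1],"rot":[0,0,-0.04],"grip":1},{"dp":[0,0,-0.2],"rot":[0,0,-0.04],"grip":1},{"dp":[0,0,-0.2],"rot":[0,0,-0.04],"grip":0},{"dp":[0,0,-0.2],"rot":[0,0,-0.04],"grip":0},{"dp":[0,0,-0.2],"rot":[0,0,-0.04],"grip":0},{"dp":[0,0,-0.2],"rot":[0,0,-0.04],"grip":0},{"dp":[0,0,-0.2],"rot":[0,0,-0.04],"grip":0},{"dp":[0,0,-4],"rot":[0,0,-0.04],"grip":0},{"dp":[0,0,-9],"rot":[0,0,-0.04],"grip":0},{"dp":[0,0,-12],"rot":[0,0,-0.04],"grip":0},{"dp":[0,0,-12],"rot":[0,0,-0.04],"grip":0},{"dp":[0,0,-12],"rot":[0,0,-0.04],"grip":0}]' 30
python3 - <<'E'
from h import *
P=camera_params("wrist");im,d=get_image("wrist");cv2.imwrite("pics/w2.png",im)
c=cloud("wrist",d,0,560,0,420,P).reshape(-1,3);c=c[(d.ravel()>0)&(np.hypot(c[:,0]-.585,c[:,1]-.1055)<.06)]
for lo,hi in((.094,.1015),(.1015,.109),(.125,.15)):
    p=c[(c[:,2]>lo)&(c[:,2]<hi)]
    if len(p)>9: print(lo,len(p),p.mean(0).round(4),np.median(p[:,2]),cv2.minAreaRect(np.float32(p[:,:2]*1000)))
E
```

```text
time: 9.78
tool_pos: [0.5845, 0.1058, 0.2296]
eef_rot: [-180.0, -0.0, 153.7]
force: [0.7, 0.8, 0.6]
gripper_width: 0.996
grasp_force: 0.0
0.094 5091 [0.5822 0.1067 0.0994] 0.09951696529679421 ((586.1123046875, 104.69696044921875), (90.87300872802734, 90.95176696777344), 61.37894821166992)
0.1015 2375 [0.5849 0.1053 0.1039] 0.10393596014351297 ((584.1159057617188, 106.26368713378906), (60.16655349731445, 76.77346801757812), 9.038959503173828)
0.125 1118 [0.5845 0.1053 0.1373] 0.1376462667662741 ((586.06689453125, 104.51858520507812), (12.034573554992676, 45.59761047363281), 65.66082763671875)
```

View pics/w2.png

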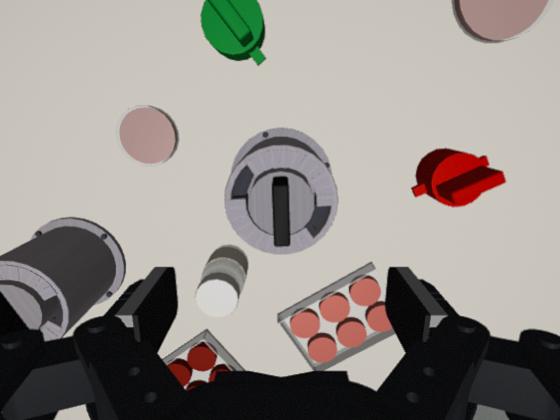

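The wrist view shows the plug low in its canister, bar at (281,210). The bar top is 38 mm above the rim at yaw 155.7°, about 62.6° clockwise of the gaps, so it is home. The gripper is clear.

```bash
python3 -c "
from plant import close_job
print(close_job())"
```

```text
the job is handed in; nothing more can be done
None
```

The open canister's plug was turned back into its gaps, screwed clockwise to its stop (bar top 38 mm above the rim, about 62° past the gaps) and released; the other canister was not touched, and the job was handed in at about 10 s of the 35 s allowed.

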